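# Knock three cast feet out of a flip-over mould

### The job

The three cast feet for the marble run are stuck in the green mould. Turn the mould upside down on the plywood board and rap it there, pockets facing down, until all three have dropped out on the board, then put the empty mould back flat on the black mat and let go. Do not prise the casts with the fingers, do not let the mould fall from a height, and leave the jar, the ramekin and the cup standing where they are.

Things in the scene. Friction and masses are not known exactly. Their poses are not given: they have to be found in the camera images.
- tray: Loose green plastic mould, about 0.32 kg empty, 92 (x) by 147 (y) by 34 mm (z). Origin: centre of its underside (closed face); z points out of the pockets, x away from the handle. It starts right way up on the mat, handle roughly towards the robot. Lifted by the handle it swings down and hangs from the pin, foot edge lowest, pockets facing the way its x pointed before.
- tray_mouth (a point): middle of the mould's rim plane, 34 mm from the origin along the mould's z; it lies on the supporting surface when the mould is upside down
- tray_pin (a point): middle of the handle's pivot pin, a steel pin along the mould's y at x = -90, z = 17 mm (17 mm above the surface with the mould flat either way up). Two fork arms, 8 mm wide at y = +-40 mm, reach from the mould to x = -97 mm and carry it; 37 mm are free between handle and mould for a finger
- tray_foot (a point): middle of the foot edge: outer face of the wall far from the handle (mould x = +46, z = 17 mm), 136 mm from the pin. To turn the mould over: set the hanging foot edge on the board, then lead the handle on the way the pockets face while lowering it; the mould lies down behind it, pockets down. Lifting the handle then tips it about the foot edge
- tray_pocket (a point): floor of the middle pocket (mould x = -16, y = 0, z = 6 mm). Three pockets 44 (x) by 39 mm (y), centres at y = -47, 0, +47 mm. Sprung rubber pads in their side walls grip the inner 7 mm of each cast; stuck casts sit 10 mm below the rim. If the foot edge slides while the upside-down mould is tipped, its walls can come down on casts that already lie loose
- handle (a joint): swivel angle of the handle on the mould (rad): 0 with the mould right way up and the handle upright, about 1.57 with the mould hanging, 3.14 with the mould upside down and the handle upright; free from -0.5 to 3.7, with light damping and just enough friction (0.009 N m) to keep the handle upright by itself
- grip (a point): where to grip the handle, an upright black block 14 mm thick (mould's x), 34 mm wide (y), 42 mm high with a yellow band: this point is 22 mm above the pin, 39 mm above the mould's underside at the start; block top 36 mm above the pin, bottom 6 mm below it. z points up the handle, y along the pin. Grip it across the 14 mm, tool pointing down, 40 to 80 N
- board: fixed plywood board, 220 by 220 by 8 mm, origin at the centre of its underside on the table; the casts are to be knocked out here
- mat: fixed black rubber mat, 220 (x) by 200 (y) by 4 mm, origin at the centre of its underside on the table; the mould starts here and goes back here
- cast1: loose brick-red cast foot, 34 by 34 by 18 mm, about 46 g; starts stuck in the mould's pocket at y = -47 mm, its underside (origin) on the pocket floor
- cast1_mid (a point): middle of cast 1; along the mould's z it is 15 mm from the mould's origin when fully stuck. The lining resists with 2 to 3 times its weight: turned over gently it stays. Sharp knocks of the rim on the board (handle moving 0.3 to 0.5 m/s) make it slip, one more than another. After 7 mm it is free and drops (25 mm from the origin with the mould flat upside down)
- cast2: loose brick-red cast foot, 34 by 34 by 18 mm, about 46 g; starts stuck in the mould's pocket at y = 0 mm, its underside (origin) on the pocket floor
- cast2_mid (a point): middle of cast 2; along the mould's z it is 15 mm from the mould's origin when fully stuck. The lining resists with 2 to 3 times its weight: turned over gently it stays. Sharp knocks of the rim on the board (handle moving 0.3 to 0.5 m/s) make it slip, one more than another. After 7 mm it is free and drops (25 mm from the origin with the mould flat upside down)
- cast3: loose brick-red cast foot, 34 by 34 by 18 mm, about 46 g; starts stuck in the mould's pocket at y = 47 mm, its underside (origin) on the pocket floor
- cast3_mid (a point): middle of cast 3; along the mould's z it is 15 mm from the mould's origin when fully stuck. The lining resists with 2 to 3 times its weight: turned over gently it stays. Sharp knocks of the rim on the board (handle moving 0.3 to 0.5 m/s) make it slip, one more than another. After 7 mm it is free and drops (25 mm from the origin with the mould flat upside down)
- jar: bystander: closed glass jar of blue marbles, 68 mm across, 100 mm high, origin under its centre
- ramekin: bystander: white ramekin of steel jacks, 80 mm across, 45 mm high, origin under its centre
- cup: bystander: orange funnel-shaped plastic cup, 84 mm across at the mouth, 85 mm high, origin under its centre

How it is judged (in metres and radians):
On the way:
1. the mould lies upside down on the board and all three casts have dropped out of their pockets on to it (angle between tray's own z axis and vertical above 2.6 rad and height (world z) of tray_mouth below 0.032 m and horizontal distance between tray_mouth and board below 0.12 m and z of each of cast1_mid, cast2_mid, cast3_mid in the frame of tray above 0.0215 m), for 0.2 s.
At the end, for the whole second after the job is handed in: All three casts rest on the board (each centre within the board's edges and less than 35 mm above the table), the mould lies flat on the mat, either face up (within 0.12 rad, its centre within 75 mm of the mat's centre), and everything is at rest and released (x of cast1_mid in the frame of board between -0.11 and 0.11 m and y of cast1_mid in the frame of board between -0.11 and 0.11 m and height (world z) of each of cast1_mid, cast2_mid, cast3_mid below 0.035 m and linear speed of each of cast1, cast2, cast3, tray below 0.02 m/s and x of cast2_mid in the frame of board between -0.11 and 0.11 m and y of cast2_mid in the frame of board between -0.11 and 0.11 m and x of cast3_mid in the frame of board between -0.11 and 0.11 m and y of cast3_mid in the frame of board between -0.11 and 0.11 m and (angle between tray's own z axis and vertical below 0.12 rad or angle between tray's own z axis and vertical above 3.02 rad) and horizontal distance between tray_mouth and mat below 0.075 m and height (world z) of tray below 0.06 m); the robot touches nothing.
It fails at once if a bystander (jar, ramekin, cup) shifted more than 30 mm or tipped (distance of any of jar, ramekin, cup from where it was at the start of the episode above 0.03 m or angle between any of jar, ramekin, cup's own z axis and vertical above 0.35 rad).
It fails at once if the fingers press on a cast (contact force between the fingers and cast1 above 2 N or contact force between the fingers and cast2 above 2 N or contact force between the fingers and cast3 above 2 N).
It fails at once if the mould falls freely, its middle more than 120 mm above the table (height (world z) of tray above 0.12 m and linear speed of tray above 0.3 m/s and contact force between the fingers and tray below 0.05 N).
It also fails if it takes over 72 s, if anything falls off the work surface, if the arm or the gripper's body presses on something with over 40 N, if the wrist force passes 120 N, or if a joint passes its speed limit or range.

### The arm

A 6-joint arm with a two-finger parallel gripper is mounted at the origin on the work surface. World frame = base frame: x ahead of the robot, y to its left, z up, the work surface at z = 0. Lengths are in mm, angles in degrees, forces in N, time in s.
With the tool pointing down it reaches from about 300 to 850 mm from the base axis. Payload 4.2 kg.
Tool frame: the origin (TCP) lies between the finger pads, 19 mm behind the fingertips; this is the grasp point; z points along the fingers, y is the line along which they close (so a half turn about z gives the same grasp; the last joint's range is limited). The gripper opens to 91 mm and grips with 3 to 60 N. Pads are 32 mm wide; open, the fingers measure 118 mm over their backs; the gripper's body (76 mm by 178 mm) begins 60 mm behind the grasp point.
Start: joints at [-65.489, 18.312, 89.639, -0, 72.044, -1.146], TCP at [248.97, -518.319, 232.776] pointing down, gripper open.
Joint ranges: [-177.97, 177.97], [-48.28, 115.42], [12.27, 149.76], [-77.06, 257.06], [2.81, 150.46], [-146.56, 146.56]. Speed limits (degrees/s): [147.25, 147.25, 180, 180, 180, 180].

### API

Orientations are given as [roll, pitch, yaw] about the fixed x, y, z axes, in that order (R = Rz(yaw) Ry(pitch) Rx(roll)).
In Python, from workcell import env, imaging gives the robot as it stands (env), with the cameras (imaging).
- The arm moves only by the shell command python3 drive.py 'ROWS' [OPENING] [FORCE]. ROWS is rows parted by semicolons, their numbers by spaces, 1 to 8 of them, each of 6 numbers: dx, dy, dz in mm, then a rotation vector rx, ry, rz in degrees; each row shifts and turns the commanded pose from where the row before left it, along the tool's axes as they then stand; what a row does not reach is not made up. A row lasts 1/10 s, in which the tool goes at most 50 mm and 8.59 degrees, less where a joint would pass 70% of its speed; a pose out of reach is approached as far as the arm can. OPENING is the finger opening in mm, set as the command begins (- or left out keeps the last). The fingers move at their own pace and stop on an object; FORCE is the grip in N (left out, the last holds). Time passes only in rows, so rows that do not move let the fingers close. It prints the time, the measured TCP pose, the force, the opening and the grip force at its end.
- env.state(): the state, without advancing time (a new reading comes with each control period).
- imaging.grab_frame(name): name is "scene" or "top" or "wrist"; returns the picture (480x640x3 uint8, blue, green, red); there is no depth.
- imaging.camera_model(name): a dict with "fx", "fy", "cx", "cy" (pixels), "T" (4x4, takes a point from camera to world coordinates). Camera axes: x right, y up, looking along -z (the intrinsics and any distortion apply to the point x, -y, -z); pixel columns grow to the right and rows downward; lengths in mm; the calibration is good to about 2 mm. A picture is of the moment at which its call begins: read the wrist's pose just before it. camera_model takes no time and is no camera call; for the wrist camera it gives the pose at the moment of the call.
- env.job_done(): hands the job in; it is judged then, once.
The state is a dict: "time_s": time; "qpos": joint angles; "qvel": joint speeds; "effort": joint torques, N m; "ee_pos": TCP position; "ee_rot": TCP orientation; "force": force on the tool from outside, world axes, zero at the start; "torque": the same for the moment, N m; "gripper_width": finger opening in mm; "gripper_force": force on a finger pad.
Only numpy, scipy, OpenCV 4.12 (cv2) and the standard library are available. Lean on these libraries where they do the work, as an engineer would, in place of code of your own. Each camera call takes 0.05 s, during which the arm holds its last target. There are 200 camera calls.

## Working session

There is one attempt and no reset: what is moved stays moved. The work goes in short steps, Python scripts to look and compute and a shell command to move; the robot and the scene stay as the last step left them, time stands still between calls to the robot, and variables do not carry over. Pictures are saved under pics/ and viewed, at most 12 in all, crops included, and the job is handed in when it is done.

```bash
ls; mkdir -p pics
python3 - <<'E'
from workcell import env, imaging
import cv2
s=env.state();print(s['time_s'],s['ee_pos'],s['ee_rot'])
for n in("scene","top"):
    im=imaging.grab_frame(n);cv2.imwrite(f"pics/{n}0.png",im)
    c=imaging.camera_model(n);print(n,c)
E
```

```text
drive.py
pics
workcell.py
0.0 [ 248.75594268 -517.87849952  231.90219592] [-1.79895862e+02 -1.73343122e-03  2.56556764e+01]
scene {'fx': 580.6977901199756, 'fy': 580.6977901199756, 'cx': 325.2223950712704, 'cy': 234.079876609556, 'T': array([[ 3.75474204e-01, -6.73822000e-01,  6.36382774e-01,
         1.35316271e+03],
       [ 9.26664825e-01,  2.85999642e-01, -2.43919057e-01,
        -3.25414562e+02],
       [-1.76472187e-02,  6.81298845e-01,  7.31792634e-01,
         9.22715982e+02],
       [ 0.00000000e+00,  0.00000000e+00,  0.00000000e+00,
         1.00000000e+00]])}
top {'fx': 598.1934940037357, 'fy': 598.1934940037357, 'cx': 325.70778468319156, 'cy': 243.19583397474045, 'T': array([[-2.56299487e-02,  9.81653454e-01, -1.88943382e-01,
         3.85784428e+02],
       [-9.99265981e-01, -3.05407556e-02, -2.31249296e-02,
        -3.53904695e+01],
       [-2.84711407e-02,  1.88212003e-01,  9.81715659e-01,
         1.15377318e+03],
       [ 0.00000000e+00,  0.00000000e+00,  0.00000000e+00,
         1.00000000e+00]])}
```

View pics/scene0.png

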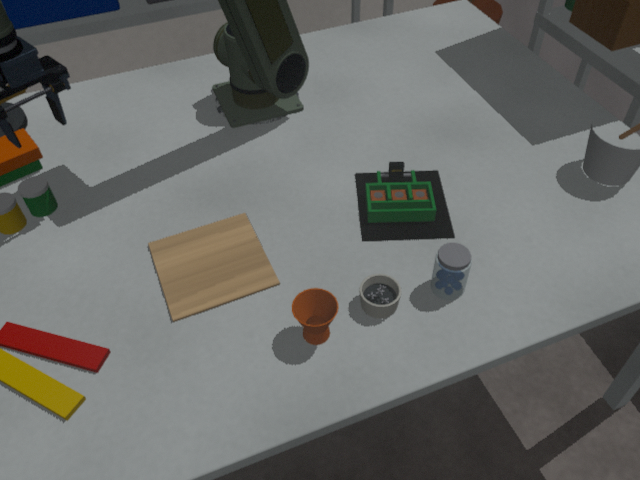

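View pics/top0.png

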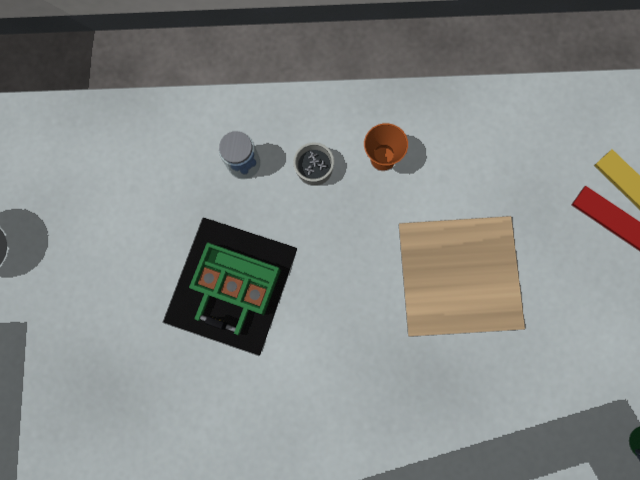

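The scene view shows the mould on the mat at (400,203) with its handle at (397,170). The board is at (213,265), the cup at (316,315), the ramekin at (380,295) and the jar at (452,268). In the top view the mould is at (235,280) with the handle at about (222,322), and the board is at (463,275).

```bash
cat > h.py <<'E'
import numpy as np, cv2
from workcell import env, imaging
def ray(c,u,v):
    d=np.array([(u-c['cx'])/c['fx'],-(v-c['cy'])/c['fy'],-1.]);T=np.array(c['T'])
    d=T[:3,:3]@d;return T[:3,3],d/np.linalg.norm(d)
def plane(c,u,v,z):
    o,d=ray(c,u,v);return o+d*(z-o[2])/d[2]
def tri(c1,p1,c2,p2):
    o1,d1=ray(c1,*p1);o2,d2=ray(c2,*p2)
    s=np.linalg.lstsq(np.c_[d1,-d2],o2-o1,rcond=None)[0]
    a,b=o1+d1*s[0],o2+d2*s[1];return (a+b)/2,np.linalg.norm(a-b)
def big(m,n=1):
    cs,_=cv2.findContours(m.astype(np.uint8)*255,cv2.RETR_EXTERNAL,cv2.CHAIN_APPROX_NONE)
    return sorted(cs,key=cv2.contourArea)[::-1][:n]
def masks(im):
    h,s,v=[x.astype(int) for x in cv2.split(cv2.cvtColor(im,cv2.COLOR_BGR2HSV))]
    return dict(green=(h>50)&(h<80)&(s>120)&(v>40),board=(h>8)&(h<25)&(s>60)&(v>110),
      dark=v<45,red=(h<15)&(s>60)&(s<190)&(v>70),yellow=(h>22)&(h<35)&(s>120)&(v>80),h=h,s=s,v=v)
E
python3 - <<'E'
from h import *
np.set_printoptions(precision=1,suppress=True)
C={n:imaging.camera_model(n) for n in("scene","top")}
I={n:cv2.imread(f"pics/{n}0.png") for n in C}
win={"top":{"board":(380,200,540,350),"dark":(150,200,310,370),"green":(150,200,310,370)},"scene":{"board":(130,200,290,330),"dark":(345,150,460,250),"green":(345,150,460,250)}}
def quad(n,k):
    m=masks(I[n])[k];x0,y0,x1,y1=win[n][k];w=np.zeros_like(m);w[y0:y1,x0:x1]=1
    m=m&w
    if k=="dark": m=(masks(I[n])["dark"]|masks(I[n])["green"])&w
    c=big(m)[0];hull=cv2.convexHull(c)
    for e in range(2,30):
        q=cv2.approxPolyDP(hull,e,True)
        if len(q)<=4: return q[:,0]
Z={"board":8,"dark":4}
for k in Z:
    P={}
    for n in C:
        q=quad(n,k);P[n]=(q,np.array([plane(C[n],u,v,Z[k]) for u,v in q]));print(k,n,q.tolist(),P[n][1][:,:2].tolist())
    # pair across views
    for u,X in zip(*P["top"]):
        j=np.argmin(np.linalg.norm(P["scene"][1]-X,axis=1));print("  tri",*tri(C["top"],u,C["scene"],P["scene"][0][j]))
    print(k,"centre",P["top"][1].mean(0),P["scene"][1].mean(0))
for n in C:
    m=masks(I[n])["green"];x0,y0,x1,y1=win[n]["green"];w=np.zeros_like(m);w[y0:y1,x0:x1]=1
    print(n,cv2.minAreaRect(big(m&w)[0]))
big_=cv2.resize(I["top"][225:350,165:300],None,fx=4,fy=4,interpolation=cv2.INTER_CUBIC);b2=cv2.resize(I["scene"][150:230,350:440],None,fx=4,fy=4,interpolation=cv2.INTER_CUBIC)
cv2.convertScaleAbs(big_,big_,2);
H=np.zeros((500,760+150,3),np.uint8);H=np.zeros((500,910,3),np.uint8);H[:500,:540]=big_;H[:320,545:905]=cv2.convertScaleAbs(b2,None,1.6)
cv2.imwrite("pics/crop.png",cv2.resize(H,(800,440)))
# by-standers rough
for nm,uv,z in(("jar",(238,150),100),("ramekin",(315,163),45),("cup",(385,145),85)):print(nm,plane(C["top"],*uv,z))
E
```

```text
board scene [[244, 213], [278, 282], [173, 320], [149, 243]] [[427.0635131355666, -163.54187802158015], [642.2664543782181, -156.83840009411117], [651.5143847311728, -371.0532187466281], [434.6318491217901, -377.15936054155634]]
board top [[510, 216], [524, 328], [409, 335], [399, 224]] [[649.1167800604277, -369.2503245470781], [432.25456011411325, -377.36233992450815], [424.9960470838321, -161.11301155158327], [640.0636803788373, -152.7426120178434]]
  tri [ 649.6 -370.6    5.3] 1.1577508882139966
  tri [ 432.4 -377.6    6. ] 0.7065121412439199
  tri [ 424.8 -162.3    5.5] 1.7880421120642398
  tri [ 640.3 -154.7    4.8] 3.3269722963409873
board centre [ 536.6 -265.1    8. ] [ 538.9 -267.1    8. ]
dark scene [[356, 174], [436, 171], [453, 236], [363, 240]] [[401.21131343419324, 122.15617646825564], [466.6854769314875, 302.34186653387127], [666.5056129638855, 230.94560441509844], [601.8274999868803, 48.694359715143435]]
dark top [[203, 218], [296, 248], [259, 354], [164, 321]] [[665.5791999478255, 234.03510621047383], [599.3086979124364, 50.09333651134493], [397.094416473532, 123.69336809116861], [464.3086369106526, 306.86538077471903]]
  tri [665.5 233.2   2.4] 2.4564037495479374
  tri [599.7  50.    1.3] 0.530456568023671
  tri [397.1 124.2   0. ] 0.15452109717809293
  tri [463.9 306.1   1.1] 3.2606757730774305
dark centre [531.6 178.7   4. ] [534.1 176.    4. ]
scene ((400.4144287109375, 195.8812255859375), (49.361915588378906, 68.821533203125), 88.93909454345703)
top ((229.42459106445312, 290.4600830078125), (79.78433990478516, 77.51583099365234), 19.746837615966797)
jar [769.9 147.8 100. ]
ramekin [758.1   7.4  45. ]
cup [ 775.3 -126.1   85. ]
```

View pics/crop.png

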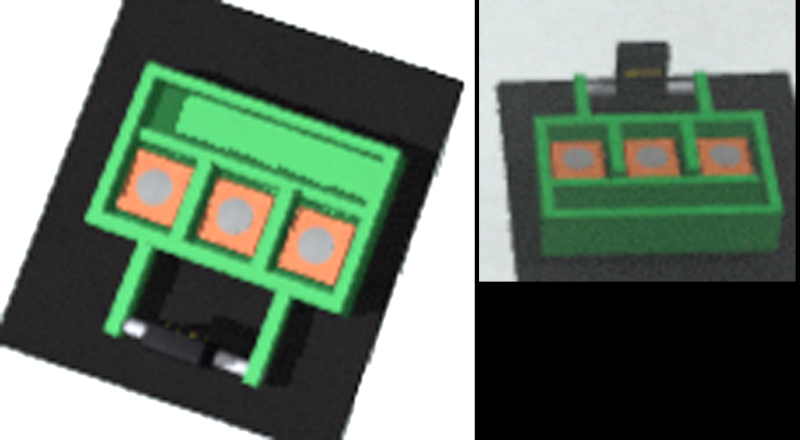

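The crop shows the rim corners, the fork ends and the yellow handle band at (182,328) in the left half. The right half shows the handle block at (642,68) with the band at (642,73).

```bash
cat > go.py <<'E'
import sys
from h import *
from scipy.spatial.transform import Rotation as R
np.set_printoptions(precision=1,suppress=True)
# go.py x y z yaw : deltas in tool axes (tool down)
def go(x,y,z,yaw):
    s=env.state();p=np.array(s['ee_pos']);M=R.from_euler('xyz',s['ee_rot'],degrees=True)
    G=R.from_euler('xyz',[180,0,yaw],degrees=True)
    print("t",s['time_s'],"tool shift",M.inv().apply(np.array([x,y,z])-p),"rotvec",(M.inv()*G).as_rotvec(degrees=True),"q",np.array(s['qpos']))
if __name__=="__main__": go(*map(float,sys.argv[1:]))
E
python3 - <<'E'
from h import *
np.set_printoptions(precision=1,suppress=True)
c=imaging.camera_model("top");s=imaging.camera_model("scene")
f=lambda x,y:(165+x/3.516,225+y/3.52)
g=lambda x,y:(350+(x/.879-545)/4,150+y/.88/4)
Q=[(148,63),(402,152),(345,312),(88,218)]
P=np.array([plane(c,*f(*q),38) for q in Q]);print(P,P.mean(0))
S=[(778,208),(545,210),(537,116),(757,116)]  # scene rim corners guess: far/right order
for q in S: print("scene",plane(s,*g(*q),38))
for k in(0,3):
    e=P[1]-P[0] if k==0 else P[2]-P[3];print("len",np.linalg.norm(e),"yaw",np.degrees(np.arctan2(e[1],e[0]))+90)
e=P[0]-P[3];print(np.linalg.norm(e),np.degrees(np.arctan2(e[1],e[0])));e=P[1]-P[2];print(np.linalg.norm(e),np.degrees(np.arctan2(e[1],e[0])))
print("band",tri(c,f(182,328),s,g(642,73)))
print("pin fork ends",plane(c,*f(112,332),29),plane(c,*f(252,382),29))
w=imaging.camera_model("wrist");print(w)
E
python3 go.py 420 200 280 71
```

```text
[[608.2 217.6  38. ]
 [555.2  79.7  38. ]
 [470.5 110.9  38. ]
 [524.5 248.9  38. ]] [539.6 164.3  38. ]
scene [608.1 215.4  38. ]
scene [553.7  83.3  38. ]
scene [473.7 114.8  38. ]
scene [529.3 244.5  38. ]
len 147.65201791946023 yaw -21.015736578186363
len 148.15854478087047 yaw -21.37138196651297
89.31665848056363 -20.555549745889646
90.241680045198 -20.240458892252985
band (array([464. , 196.3,  39.1]), np.float64(2.3405412714480005))
pin fork ends [464.  237.2  29. ] [435.6 161.9  29. ]
{'fx': 411.3340656891909, 'fy': 411.3340656891909, 'cx': 321.7927501880347, 'cy': 245.5889892255273, 'T': array([[   0.4,    0.9,    0.2,  311.8],
       [  -0.9,    0.4,    0.1, -487.4],
       [  -0. ,   -0.2,    1. ,  383.5],
       [   0. ,    0. ,    0. ,    1. ]])}
t 0.1 tool shift [ 465.2 -573.1  -47. ] rotvec [ -0.1  -0.  -45.3] q [-65.5  18.3  89.7   0.   72.   -1.1]
```

```bash
r="29 -35.8 -3 0 0 0"; python3 drive.py '29 -35.8 -3 0 0 0;29 -35.8 -3 0 0 0;29 -35.8 -3 0 0 0;29 -35.8 -3 0 0 0;29 -35.8 -3 0 0 0;29 -35.8 -3 0 0 0;29 -35.8 -3 0 0 0;29 -35.8 -3 0 0 0' 36 60
python3 drive.py '29 -35.8 -3 0 0 0;29 -35.8 -3 0 0 0;29 -35.8 -3 0 0 0;29 -35.8 -3 0 0 0;29 -35.8 -3 0 0 0;29 -35.8 -3 0 0 0;29 -35.8 -3 0 0 0;29 -35.8 -3 0 0 0'
python3 drive.py '0 0 0 0 0 -7.5;0 0 0 0 0 -7.5;0 0 0 0 0 -7.5;0 0 0 0 0 -7.5;0 0 0 0 0 -7.5;0 0 0 0 0 -6;0 0 0 0 0 0'
python3 go.py 456 196 280 69
python3 - <<'E'
from h import *
im=imaging.grab_frame("wrist");cv2.imwrite("pics/w1.png",im)
E
```

```text
time_s: 0.9
ee_pos: [333.9, -157.9, 256.7]
ee_rot: [-180.0, -0.0, 25.6]
force: [0.9, -0.9, 0.3]
gripper_width: 36.1
gripper_force: 0.0
time_s: 1.7
ee_pos: [419.0, 200.8, 280.6]
ee_rot: [180.0, 0.0, 25.7]
force: [-0.1, 0.7, -0.7]
gripper_width: 35.8
gripper_force: 0.0
time_s: 2.4
ee_pos: [419.0, 198.8, 280.4]
ee_rot: [-180.0, 0.0, 69.1]
force: [-0.1, -0.7, 0.5]
gripper_width: 36.2
gripper_force: 0.0
t 2.4 tool shift [10.6 35.6  0.3] rotvec [-0.   0.   0.1] q [24.   6.5 98.3 -0.  75.2 44.8]
```

View pics/w1.png

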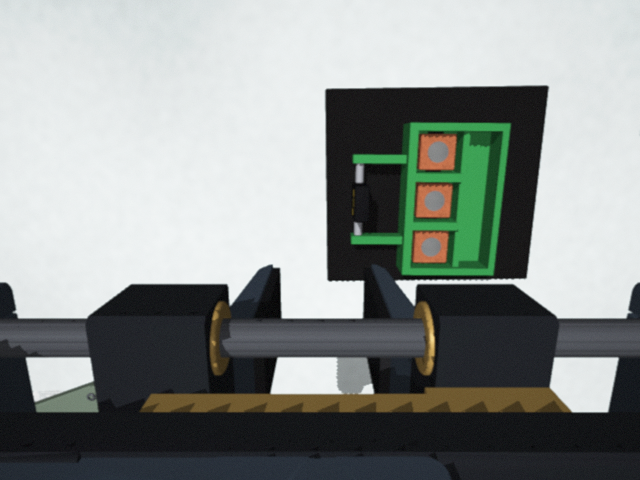

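The wrist view shows the rim corners near (404,124), (511,124), (493,276) and (400,276). The steel pin's ends are at (359,173) and (359,229), with the handle block between them at (361,203).

Run:
```python
from h import *
np.set_printoptions(precision=1,suppress=True)
w=imaging.camera_model("wrist");c=imaging.camera_model("top");s=imaging.camera_model("scene")
f=lambda x,y:(165+x/3.516,225+y/3.52)
g=lambda x,y:(350+(x/.879-545)/4,150+y/.88/4)
W=[(511,124),(493,276),(400,276),(404,124)];T=[(148,63),(402,152),(345,312),(88,218)];S=[(778,208),(545,210),(537,116),(757,116)]
P=np.array([plane(w,*q,38) for q in W]);print(P,P.mean(0))
for a,b in((1,0),(2,3),):e=P[a]-P[b];print(np.linalg.norm(e),np.degrees(np.arctan2(e[1],e[0]))+90)
for a,b in((0,3),(1,2)):e=P[a]-P[b];print(np.linalg.norm(e),np.degrees(np.arctan2(e[1],e[0])))
for a,b in zip(W,T): print("tri",*tri(w,a,c,f(*b)))
print("pin",plane(w,359,173,24),plane(w,359,229,24),"mid")
print("pin tri",tri(w,(359,173),c,f(133,326)),tri(w,(359,229),c,f(238,366)))
im=cv2.imread("pics/w1.png");m=masks(im)
ys,xs=np.where(m['yellow'][150:250,340:380]);print("band px",xs.mean()+340,ys.mean()+150,len(xs))
print("band at 48",plane(w,xs.mean()+340,ys.mean()+150,43),tri(w,(xs.mean()+340,ys.mean()+150),s,g(642,73)))
```

```text
[[611.6 216.   38. ]
 [557.8  79.4  38. ]
 [470.4 112.8  38. ]
 [519.8 251.2  38. ]] [539.9 164.8  38. ]
146.87369841815246 -21.486680555241776
146.93428746149223 -19.675727522580658
98.26392004078039 -20.93914996914708
93.6206226040138 -20.919826686065544
tri [607.6 216.5  45.4] 2.0033059532161825
tri [556.2  79.9  39.4] 2.424825071956086
tri [470.7 111.4  34.4] 0.2043953926200789
tri [524.  251.2  26.8] 3.99014572413207
pin [467.1 222.6  24. ] [448.2 169.9  24. ] mid
pin tri (array([466.3, 224. ,  37.5]), np.float64(0.008236563439126453)) (array([446.3, 170.1,  24.2]), np.float64(3.775193640630559))
band px nan nan 0
 ** On entry to DLASCL parameter number  4 had an illegal value
 ** On entry to DLASCL parameter number  4 had an illegal value
 ** On entry to DLASCL parameter number  4 had an illegal value
 ** On entry to DLASCL parameter number  4 had an illegal value
 ** On entry to DLASCL parameter number  5 had an illegal value
 ** On entry to DLASCL parameter number  4 had an illegal value<stdin>:14: RuntimeWarning: Mean of empty slice.
  ret = ret.dtype.type(ret / rcount)
<stdin>:15: RuntimeWarning: Mean of empty slice.
Traceback (most recent call last):
  File "h.py", line 10, in tri
    s=np.linalg.lstsq(np.c_[d1,-d2],o2-o1,rcond=None)[0]
      ~~~~~~~~~~~~~~~^^^^^^^^^^^^^^^^^^^^^^^^^^^^^^^^
numpy.linalg.LinAlgError: SVD did not converge in Linear Least Squares
```

```bash
python3 drive.py '5.5 18 0 0 0 0;5.5 18 0 0 0 0;0 0 0 0 0 0'; python3 drive.py '0 0 40 0 0 0;0 0 40 0 0 0;0 0 40 0 0 0;0 0 30 0 0 0;0 0 20 0 0 0;0 0 0 0 0 0;0 0 0 0 0 0'; python3 go.py 456.5 196.3 43 69.3;python3 - <<'E'
from h import *
im=imaging.grab_frame("wrist");cv2.imwrite("pics/w2.png",im[:300,100:560])
E
```

```text
time_s: 2.75
ee_pos: [458.3, 196.3, 280.3]
ee_rot: [180.0, 0.0, 69.0]
force: [-0.6, -0.5, 0.2]
gripper_width: 36.1
gripper_force: 0.0
time_s: 3.45
ee_pos: [456.6, 196.5, 111.1]
ee_rot: [-180.0, 0.0, 69.1]
force: [0.3, -0.1, 0.3]
gripper_width: 36.1
gripper_force: 0.0
t 3.45 tool shift [-0.2 -0.  68.1] rotvec [-0.   0.  -0.2] q [ 22.   18.  109.8   0.   52.3  42.8]
```

View pics/w2.png

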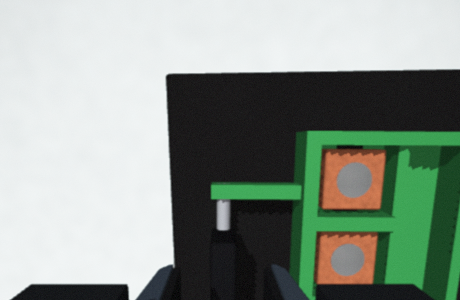

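The handle block (crop x 211–237) lies between the fingertips (crop x 175 and 265), so the grasp lines up. I'll go down and grip.

```bash
python3 drive.py '0 0 25 0 0 0;0 0 25 0 0 0;0 0 18 0 0 0;0 0 0 0 0 0'; python3 drive.py '0 0 0 0 0 0;0 0 0 0 0 0;0 0 0 0 0 0;0 0 0 0 0 0;0 0 0 0 0 0;0 0 0 0 0 0' 0 60; python3 -c "
from h import *
print(np.array(env.state()['qpos']).round(1))"
```

```text
time_s: 3.9
ee_pos: [456.2, 196.2, 42.3]
ee_rot: [-179.9, 0.1, 69.1]
force: [-1.1, 0.1, 0.4]
gripper_width: 36.1
gripper_force: 0.0
time_s: 4.5
ee_pos: [457.2, 196.8, 43.3]
ee_rot: [180.0, -0.1, 69.1]
force: [-0.6, 1.5, 3.7]
gripper_width: 14.1
gripper_force: 60.0
[ 21.9  23.2 114.2   0.   42.5  42.8]
```

```bash
python3 drive.py '0 1 -18 0 0 0;0 3 -18 0 0 0;0 5 -17 0 0 0;0 7 -16 0 0 0;0 9 -15 0 0 0;0 11 -14 0 0 0;0 12 -13 0 0 0;0 14 -12 0 0 0'; python3 drive.py '0 14 -12 0 0 0;0 14 -12 0 0 0;0 12 -10 0 0 0;0 10 -10 0 0 0;0 5 -15 0 0 0;0 0 -20 0 0 0;0 0 -15 0 0 0;0 0 0 0 0 0'
python3 drive.py '0 0 -10 0 0 0;0 0 0 0 0 0;0 0 0 0 0 0;0 0 0 0 0 0;0 0 0 0 0 0'
python3 - <<'E'
from h import *
print(np.array(env.state()['qpos']).round(1))
im=imaging.grab_frame("scene");im2=imaging.grab_frame("wrist");o=np.vstack([im[60:300,100:500],cv2.resize(im2,(400,300))]);cv2.imwrite("pics/s3.png",o)
E
```

```text
time_s: 5.3
ee_pos: [514.1, 173.7, 165.0]
ee_rot: [-179.9, 0.1, 69.2]
force: [0.0, 0.4, -4.9]
gripper_width: 13.8
gripper_force: 60.0
time_s: 6.1
ee_pos: [566.7, 154.7, 260.3]
ee_rot: [179.9, -0.0, 69.2]
force: [0.9, -0.4, -4.3]
gripper_width: 13.9
gripper_force: 60.0
time_s: 6.6
ee_pos: [565.8, 154.7, 269.1]
ee_rot: [-179.9, 0.0, 69.2]
force: [-1.1, -0.3, -3.9]
gripper_width: 13.8
gripper_force: 60.0
[14.2 18.3 84.4 -0.  77.4 35. ]
```

View pics/s3.png

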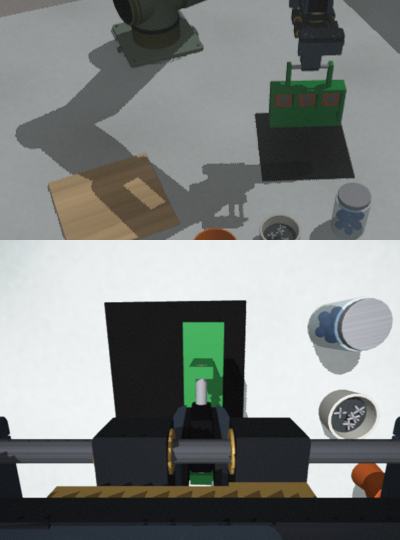

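The mould hangs from the handle with the pockets facing away from the robot. Next I'll carry it over to the board.

```bash
python3 drive.py '0 0 0 0 0 -4;0 0 0 0 0 -4;0 0 0 0 0 -4;0 0 0 0 0 -4;0 0 0 0 0 -3;0 0 0 0 0 -2;0 0 0 0 0 0'; python3 go.py 458 -266 225 90
```

```text
time_s: 7.4
ee_pos: [566.0, 154.7, 269.6]
ee_rot: [-180.0, 0.0, 90.2]
force: [0.1, 0.3, -4.6]
gripper_width: 14.0
gripper_force: 60.0
t 7.4 tool shift [-420.4 -109.2   44.7] rotvec [-0.   0.   0.2] q [14.2 18.3 84.4 -0.  77.4 14. ]
```

```bash
python3 drive.py '-10 -2.5 1 0 0 0;-20 -5 2 0 0 0;-30 -8 3 0 0 0;-30 -8 3 0 0 0;-30 -8 3 0 0 0;-30 -8 3 0 0 0;-30 -8 3 0 0 0;-30 -8 3 0 0 0'; python3 drive.py '-30 -8 3 0 0 0;-30 -8 3 0 0 0;-30 -8 3 0 0 0;-30 -8 3 0 0 0;-30 -8 3 0 0 0;-30 -7 3 0 0 0;-20 -4 4 0 0 0;-10 -2 2 0 0 0'; python3 drive.py '0 0 0 0 0 0;0 0 0 0 0 0;0 0 0 0 0 0;0 0 0 0 0 0;0 0 0 0 0 0;0 0 0 0 0 0;0 0 0 0 0 0;0 0 0 0 0 0';python3 go.py 458 -266 176 90
python3 - <<'E'
from h import *
im=imaging.grab_frame("scene");im2=imaging.grab_frame("wrist");o=np.vstack([im[90:350,60:460],cv2.resize(im2,(400,300))]);cv2.imwrite("pics/s4.png",o)
E
```

```text
time_s: 8.2
ee_pos: [510.2, -57.2, 248.7]
ee_rot: [180.0, 0.0, 90.1]
force: [0.3, 0.1, -4.7]
gripper_width: 13.9
gripper_force: 60.0
time_s: 9.0
ee_pos: [457.6, -267.5, 224.5]
ee_rot: [-180.0, 0.0, 90.0]
force: [1.2, 1.7, -5.4]
gripper_width: 13.5
gripper_force: 60.0
time_s: 9.8
ee_pos: [458.8, -265.5, 224.8]
ee_rot: [180.0, 0.0, 90.2]
force: [-1.0, -0.1, -4.3]
gripper_width: 13.4
gripper_force: 60.0
t 9.8 tool shift [-0.5 -0.8 48.8] rotvec [0.  0.  0.2] q [-31.3  14.6  96.2  -0.   69.2 -31.5]
```

View pics/s4.png

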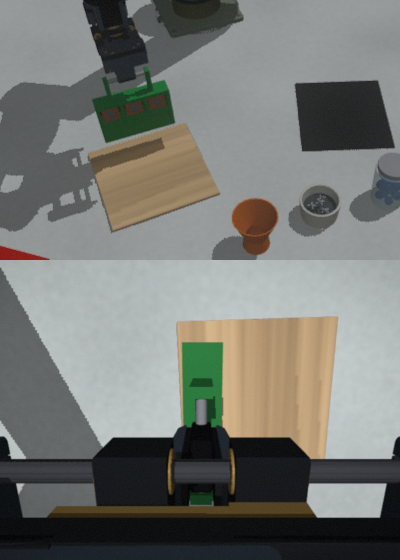

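The mould hangs over the board's near edge with its three casts facing outward. I'll lower it until the foot edge touches.

```bash
python3 drive.py '0 0 15 0 0 0;0 0 15 0 0 0;0 0 12 0 0 0;0 0 7 0 0 0;0 0 0 0 0 0;0 0 0 0 0 0'; python3 drive.py '0 0 3 0 0 0;0 0 3 0 0 0;0 0 3 0 0 0;0 0 2 0 0 0;0 0 0 0 0 0'
```

```text
time_s: 10.5
ee_pos: [459.1, -265.7, 176.1]
ee_rot: [180.0, 0.0, 90.2]
force: [0.0, -0.6, -4.8]
gripper_width: 13.7
gripper_force: 60.0
time_s: 11.0
ee_pos: [461.0, -265.9, 167.3]
ee_rot: [179.6, 0.1, 90.1]
force: [1.5, 3.3, 5.9]
gripper_width: 13.8
gripper_force: 60.0
```

```bash
python3 drive.py '0 8 -1 0 0 0;0 9 0 0 0 0;0 12 1 0 0 0;0 12 1.5 0 0 0;0 12 3 0 0 0;0 11 3.5 0 0 0;0 11 5 0 0 0;0 10.5 5.5 0 0 0'; python3 drive.py '0 10 6.5 0 0 0;0 9.5 7 0 0 0;0 9 8 0 0 0;0 8 9 0 0 0;0 7 9.5 0 0 0;0 6.5 10 0 0 0;0 5.5 10.5 0 0 0;0 5 11 0 0 0';python3 drive.py '0 4 11.5 0 0 0;0 3 11.5 0 0 0;0 1 6 0 0 0;0 0 0 0 0 0'; python3 go.py 611 -266 47 90
```

```text
time_s: 11.8
ee_pos: [549.5, -265.8, 149.5]
ee_rot: [179.3, 0.1, 90.1]
force: [4.9, 1.4, 7.5]
gripper_width: 13.8
gripper_force: 60.0
time_s: 12.6
ee_pos: [604.4, -265.2, 73.2]
ee_rot: [-179.9, -0.0, 90.2]
force: [1.5, -0.2, -0.9]
gripper_width: 14.0
gripper_force: 60.0
time_s: 13.0
ee_pos: [611.5, -264.9, 44.7]
ee_rot: [-179.8, -0.1, 90.2]
force: [-3.6, 0.5, 1.8]
gripper_width: 13.7
gripper_force: 60.0
t 13.0 tool shift [-1.1 -0.5 -2.3] rotvec [-0.2 -0.1  0.2] q [-24.4  35.3  90.1  -0.   54.9 -24.5]
```

```bash
python3 drive.py '0 -1.7 -10 0 0 0;0 -2.4 -10 0 0 0;0 -3.2 -10 0 0 0;0 -4.1 -10 0 0 0;0 -5 -10 0 0 0;0 -6.3 -10 0 0 0;0 11.2 20 0 0 0;0 11.4 40 0 0 0'; python3 drive.py '0 0 0 0 0 0;0 0 0 0 0 0;0 0 0 0 0 0'; python3 drive.py '0 -1.7 -10 0 0 0;0 -2.4 -10 0 0 0;0 -3.2 -10 0 0 0;0 -4.1 -10 0 0 0;0 -5 -10 0 0 0;0 -6.3 -10 0 0 0;0 11.2 20 0 0 0;0 11.4 40 0 0 0'; python3 drive.py '0 0 0 0 0 0;0 0 0 0 0 0;0 0 0 0 0 0'; python3 drive.py '0 -1.7 -10 0 0 0;0 -2.4 -10 0 0 0;0 -3.2 -10 0 0 0;0 -4.1 -10 0 0 0;0 -5 -10 0 0 0;0 -6.3 -10 0 0 0;0 0 0 0 0 0'
python3 - <<'E'
from h import *
im=imaging.grab_frame("scene");o=cv2.resize(im[150:350,100:350],None,fx=3,fy=3,interpolation=cv2.INTER_CUBIC)
cv2.imwrite("pics/s5.png",cv2.convertScaleAbs(o,None,1.3))
E
```

```text
time_s: 13.8
ee_pos: [615.0, -266.4, 50.3]
ee_rot: [179.5, 0.2, 90.1]
force: [-0.7, 1.6, -1.8]
gripper_width: 13.9
gripper_force: 60.0
time_s: 14.1
ee_pos: [611.8, -264.9, 47.3]
ee_rot: [-179.9, -0.0, 90.1]
force: [-3.4, 1.3, 0.9]
gripper_width: 14.0
gripper_force: 60.0
time_s: 14.9
ee_pos: [614.8, -266.5, 50.1]
ee_rot: [179.5, 0.2, 90.1]
force: [-0.5, 0.0, -1.1]
gripper_width: 13.6
gripper_force: 60.0
time_s: 15.2
ee_pos: [611.9, -265.2, 47.3]
ee_rot: [-180.0, 0.0, 90.2]
force: [-2.9, 0.8, 0.8]
gripper_width: 13.7
gripper_force: 60.0
time_s: 15.9
ee_pos: [590.1, -265.6, 108.1]
ee_rot: [179.8, 0.1, 90.1]
force: [1.6, -0.2, -0.2]
gripper_width: 13.8
gripper_force: 60.0
```

View pics/s5.png

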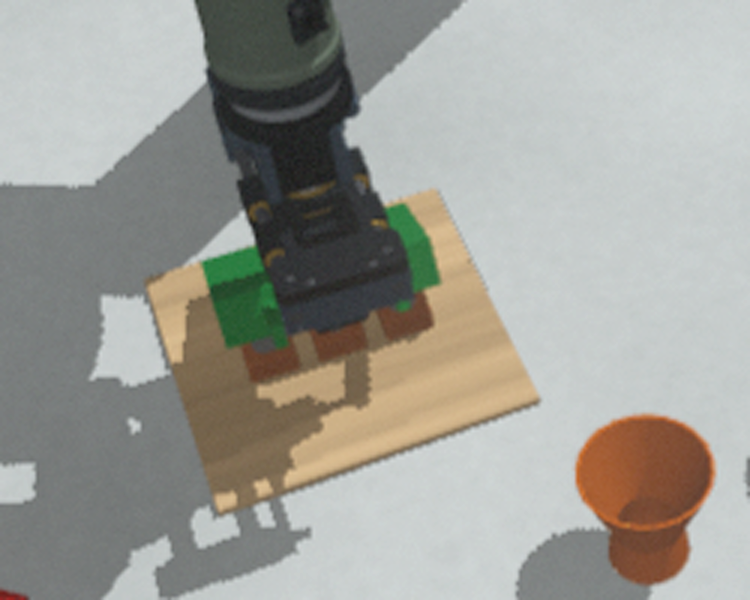

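All three casts lie on the board at crop (272,362), (342,342) and (406,318), under the tipped mould. I'll check that they are still within the pocket footprints before I lay the mould back.

Run:
```python
from h import *
np.set_printoptions(precision=1,suppress=True)
s=imaging.camera_model("scene")
for q in((259,384),(303,370),(320,361),(366,346),(390,338),(433,324)): print(plane(s,100+q[0]/3,150+q[1]/3,8))
```

```text
[ 560.4 -324.6    8. ]
[ 560.1 -294.3    8. ]
[ 556.8 -281.7    8. ]
[ 556.1 -249.2    8. ]
[ 555.6 -232.     8. ]
[ 555. -201.    8.]
```

```bash
python3 drive.py '0 6.3 10 0 0 0;0 5 10 0 0 0;0 4.1 10 0 0 0;0 3.2 10 0 0 0;0 0 0 0 0 0'; python3 drive.py '0 1.2 5 0 0 0;0 1.2 5 0 0 0;0 1 5 0 0 0;0 .7 5 0 0 0;0 0 0 0 0 0'; python3 drive.py '0 0 0 0 0 0;0 0 0 0 0 0;0 0 0 0 0 0;0 0 0 0 0 0'
```

```text
time_s: 16.45
ee_pos: [608.0, -264.6, 62.9]
ee_rot: [-179.8, -0.1, 90.2]
force: [0.4, 0.4, -1.2]
gripper_width: 13.9
gripper_force: 60.0
time_s: 16.95
ee_pos: [612.4, -265.0, 45.5]
ee_rot: [-180.0, -0.0, 90.1]
force: [-2.1, 0.5, 1.7]
gripper_width: 13.7
gripper_force: 60.0
time_s: 17.35
ee_pos: [612.3, -265.0, 46.0]
ee_rot: [-180.0, -0.0, 90.2]
force: [-3.0, 1.3, 2.1]
gripper_width: 13.5
gripper_force: 60.0
```

```bash
python3 drive.py '0 -1 -6 0 0 0;0 -3 -11.5 0 0 0;0 -4 -11.5 0 0 0;0 -5 -11 0 0 0;0 -5.5 -10.5 0 0 0;0 -6.5 -10 0 0 0;0 -7 -9.5 0 0 0;0 -8 -9 0 0 0'; python3 drive.py '0 -9 -8 0 0 0;0 -9.5 -7 0 0 0;0 -10 -6.5 0 0 0;0 -10.5 -5.5 0 0 0;0 -11 -5 0 0 0;0 -11 -3.5 0 0 0;0 -12 -3 0 0 0;0 -12 -1.5 0 0 0';python3 drive.py '0 -12 -1 0 0 0;0 -10 0 0 0 0;0 -10 0 0 0 0;0 -4 0 0 0 0;0 0 0 0 0 0;0 0 0 0 0 0'
```

```text
time_s: 18.15
ee_pos: [572.7, -265.5, 126.2]
ee_rot: [179.9, 0.1, 90.2]
force: [2.2, 0.2, 0.8]
gripper_width: 14.1
gripper_force: 60.0
time_s: 18.95
ee_pos: [487.4, -265.7, 167.2]
ee_rot: [179.8, 0.1, 90.2]
force: [1.3, 0.7, 11.8]
gripper_width: 13.9
gripper_force: 60.0
time_s: 19.55
ee_pos: [450.8, -265.7, 167.5]
ee_rot: [180.0, 0.1, 90.1]
force: [0.4, 0.7, 10.4]
gripper_width: 13.7
gripper_force: 60.0
```

```bash
python3 drive.py '0 -2 -5 0 0 0;0 -2 -10 0 0 0;0 -2 -15 0 0 0;0 0 -20 0 0 0;0 0 -20 0 0 0;0 0 -10 0 0 0;0 0 0 0 0 0;0 0 0 0 0 0'
python3 - <<'E'
from h import *
np.set_printoptions(precision=1,suppress=True)
s=imaging.camera_model("scene");im=imaging.grab_frame("scene");m=masks(im)['red'];h=masks(im)
m=((h['h']<10)|(h['h']>172))&(h['s']>110);m[:,:120]=0;m[:170]=0;m[:,290:]=0;m[320:]=0
for c in big(m,5):
    if cv2.contourArea(c)<40: break
    (u,v),_,_=cv2.minAreaRect(c);print(cv2.contourArea(c),plane(s,u,v,20))
cv2.imwrite("pics/s6.png",im[90:350,60:460])
E
python3 go.py 480 195 250 69
```

```text
time_s: 20.35
ee_pos: [444.7, -265.2, 244.8]
ee_rot: [-179.9, -0.1, 90.2]
force: [-0.7, -0.2, -3.0]
gripper_width: 13.8
gripper_force: 60.0
t 20.4 tool shift [460.1  36.6  -5. ] rotvec [-0.2 -0.1 21.2] q [-32.1  12.8  95.7  -0.   71.7 -32.2]
```

View pics/s6.png

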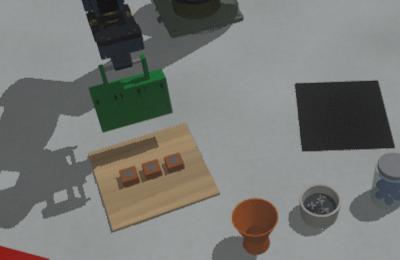

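All three casts sit on the board, at crop (128,176), (151,169) and (174,161), and the mould hangs empty. I'll carry it back to the mat.

```bash
python3 drive.py '10 3 0 0 0 0;20 7 0 0 0 0;30 10 0 0 0 0;30 10 0 0 0 0;30 11 0 0 0 0;30 11 0 0 0 0;30 11 0 0 0 0;30 11 0 0 0 0'; python3 drive.py '30 11 0 0 0 0;30 11 0 0 0 0;30 11 0 0 0 0;30 11 0 0 0 0;30 11 0 0 0 0;30 10 0 0 0 0;20 5 0 0 0 0;10 2 0 0 0 0'; python3 drive.py '0 0 0 0 0 2;0 0 0 0 0 4;0 0 0 0 0 4;0 0 0 0 0 4;0 0 0 0 0 4;0 0 0 0 0 3;0 0 0 0 0 0;0 0 0 0 0 0';python3 go.py 591.4 155.2 173 69
```

```text
time_s: 21.2
ee_pos: [518.8, -53.3, 244.9]
ee_rot: [-179.9, -0.0, 90.2]
force: [0.9, 0.0, -3.3]
gripper_width: 13.9
gripper_force: 60.0
time_s: 22.0
ee_pos: [590.0, 157.3, 244.4]
ee_rot: [-179.9, -0.0, 90.3]
force: [0.6, 0.2, -2.3]
gripper_width: 13.5
gripper_force: 60.0
time_s: 22.8
ee_pos: [590.0, 154.6, 245.3]
ee_rot: [-180.0, 0.0, 69.2]
force: [-0.5, 0.6, -3.4]
gripper_width: 13.6
gripper_force: 60.0
t 22.8 tool shift [ 1.2  1.2 72.3] rotvec [-0.   0.   0.2] q [13.6 21.1 83.6 -0.  75.4 34.4]
```

```bash
python3 drive.py '0 0 15 0 0 0;0 0 20 0 0 0;0 0 20 0 0 0;0 0 12 0 0 0;0 0 5 0 0 0;0 0 0 0 0 0;0 0 0 0 0 0'; python3 drive.py '0 0 3 0 0 0;0 0 3 0 0 0;0 0 3 0 0 0;0 0 2 0 0 0;0 0 0 0 0 0'
python3 drive.py '0 -8 -1 0 0 0;0 -9 0 0 0 0;0 -12 1 0 0 0;0 -12 1.5 0 0 0;0 -12 3 0 0 0;0 -11 3.5 0 0 0;0 -11 5 0 0 0;0 -10.5 5.5 0 0 0'
```

```text
time_s: 23.5
ee_pos: [591.0, 154.9, 174.6]
ee_rot: [179.9, -0.1, 69.2]
force: [0.8, -0.4, -2.8]
gripper_width: 13.8
gripper_force: 60.0
time_s: 24.0
ee_pos: [591.1, 154.5, 163.7]
ee_rot: [179.9, -0.0, 69.2]
force: [-0.3, -1.2, 2.0]
gripper_width: 13.8
gripper_force: 60.0
time_s: 24.8
ee_pos: [509.6, 185.7, 143.9]
ee_rot: [180.0, -0.0, 69.2]
force: [1.3, -0.7, -2.2]
gripper_width: 13.5
gripper_force: 60.0
```

```bash
python3 drive.py '0 -10 6.5 0 0 0;0 -9.5 7 0 0 0;0 -9 8 0 0 0;0 -8 9 0 0 0;0 -7 9.5 0 0 0;0 -6.5 10 0 0 0;0 -5.5 10.5 0 0 0;0 -5 11 0 0 0';python3 drive.py '0 -4 11.5 0 0 0;0 -3 10 0 0 0;0 -1 5 0 0 0;0 0 0 0 0 0;0 0 0 0 0 0'; python3 go.py 448 209 43 69
python3 - <<'E'
from h import *
np.set_printoptions(precision=1,suppress=True)
I=[]
for n in("scene","wrist"):
    im=imaging.grab_frame(n);I.append(cv2.resize(im,(400,300)) if n=="wrist" else im[90:350,60:460])
cv2.imwrite("pics/s7.png",np.vstack(I))
E
```

```text
time_s: 25.6
ee_pos: [453.9, 206.9, 71.9]
ee_rot: [180.0, -0.0, 69.2]
force: [1.3, -1.1, -1.7]
gripper_width: 13.8
gripper_force: 60.0
time_s: 26.1
ee_pos: [446.0, 209.5, 46.1]
ee_rot: [-179.9, 0.0, 69.1]
force: [-0.9, 0.8, -2.2]
gripper_width: 13.7
gripper_force: 60.0
t 26.1 tool shift [0.2 2.1 3.1] rotvec [-0.1  0.   0.1] q [ 23.8  22.7 114.5   0.   42.8  44.7]
```

View pics/s7.png

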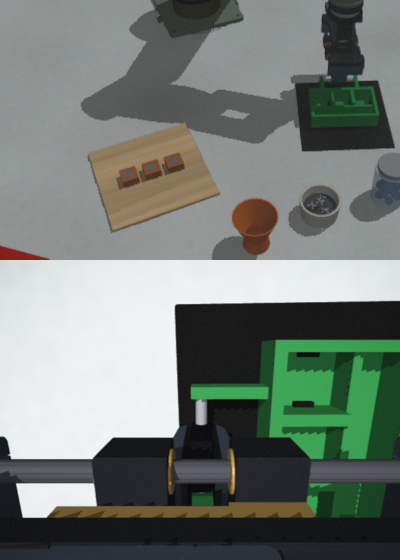

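The mould lies right way up on the mat and is still held. The casts stay on the board. I'll lower the last 3 mm, release and retreat.

```bash
python3 drive.py '0 0 1.5 0 0 0;0 0 1.5 0 0 0;0 0 0 0 0 0;0 0 0 0 0 0'; python3 drive.py '0 0 0 0 0 0;0 0 0 0 0 0;0 0 0 0 0 0;0 0 0 0 0 0;0 0 0 0 0 0' 34; python3 drive.py '0 0 -10 0 0 0;0 0 -20 0 0 0;0 0 -30 0 0 0;0 0 -40 0 0 0;0 0 -40 0 0 0;0 0 -40 0 0 0;0 0 0 0 0 0'; python3 drive.py '0 -40 0 0 0 0;0 -40 0 0 0 0;0 0 0 0 0 0;0 0 0 0 0 0;0 0 0 0 0 0;0 0 0 0 0 0'
python3 - <<'E'
from h import *
I=[]
for n in("scene","top"):
    im=imaging.grab_frame(n);I.append(im[90:350,60:460] if n=="scene" else im[120:360,150:550])
cv2.imwrite("pics/s8.png",np.vstack(I))
E
```

```text
time_s: 26.6
ee_pos: [446.4, 209.7, 43.5]
ee_rot: [-180.0, -0.0, 69.1]
force: [-3.1, 0.0, 2.5]
gripper_width: 14.0
gripper_force: 60.0
time_s: 27.1
ee_pos: [446.6, 209.6, 43.2]
ee_rot: [180.0, -0.0, 69.2]
force: [-0.5, 0.2, 0.2]
gripper_width: 34.0
gripper_force: 0.0
time_s: 27.8
ee_pos: [449.4, 210.9, 229.7]
ee_rot: [179.5, -0.5, 69.2]
force: [0.8, 0.3, 1.0]
gripper_width: 33.7
gripper_force: 0.0
time_s: 28.4
ee_pos: [372.6, 237.9, 223.1]
ee_rot: [180.0, 0.0, 69.1]
force: [0.0, 1.2, -0.2]
gripper_width: 34.1
gripper_force: 0.0
```

View pics/s8.png

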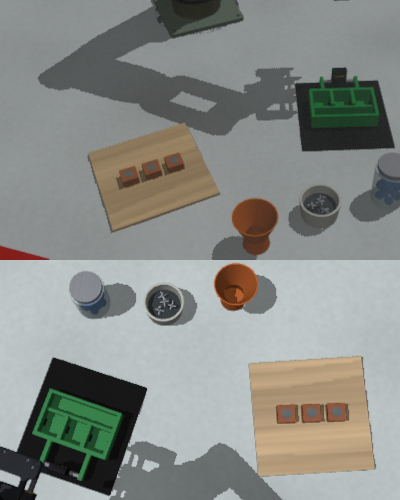

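The empty mould is flat on the mat and released, the casts are on the board, and the jar, ramekin and cup look undisturbed. I'm handing the job in.

```bash
python3 -c "
from workcell import env, imaging
print(env.job_done())"
```

```text
the job is handed in; nothing more can be done
None
```

I handed the job in at about 28 s without getting a verdict back: all three casts are on the board, the empty mould is flat and released on the mat, and the jar, ramekin and cup look undisturbed.

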